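Probe through the guide collar into the open bottle

TASK

Take the blue-handled probe out of its white holder and lower its rod from above through the green guide collar that stands over the open bottle (not the one over the orange-capped bottle), without the rod touching the collar or either bottle. Finish still holding the probe in the gripper, upright and motionless, with the rod centred in the collar and its tip about half-way down inside the bottle. Leave the bottles and the other things on the bench where they stand.

Things in the scene. Friction and masses are not known exactly. Their poses are not given: they have to be found in the camera images.
- probe_grip (a point): Centre of the probe's blue square handle, 24 x 24 x 60 mm, 150 mm above the bench at the start, when the probe stands upright with the handle's foot resting on the holder's top. z points up along the rod, x and y are square to the handle's flat faces, which are gripped from above
- probe_tip (a point): The lower end of the probe's rod, on the axis, 140 mm below probe_grip
- rod_mid (a point): Point on the rod's axis 60 mm above its tip and 80 mm below probe_grip; it is what has to be centred in the collar
- probe: The whole probe, one rigid loose piece of about 120 g: blue square handle with a white band at its foot, and below it, on the same axis, a round steel rod 8 mm in diameter and 110 mm long. Origin at the rod's tip, z up along the rod
- holder: Fixed white block 64 x 64 x 120 mm (grey skirt 70 x 70 mm at its foot, a blue stripe below its top) with one upright hole 15 mm wide all the way through its centre, in which the probe's rod hangs clear of the walls and 10 mm above the bench. Origin at the centre of its underside, z up. Its place on the bench varies
- station_a: Fixed stand: white base plate 100 x 90 x 8 mm, a thin steel post (14 mm, its axis 42 mm from the centre along the stand's -x) that carries a green guide collar over the plate's centre. Origin at the centre of the plate's underside. Nothing of the stand is higher than 114 mm above the bench. Either bottle may stand on the plate, centred under the collar
- station_b: A second stand just like station_a, with the other bottle under its collar
- guide_a (a point): Centre of the upper mouth of station_a's green collar, 114 mm above the bench. The collar is a short upright tube of 38 mm outer and 20 mm inner diameter (the guide hole), 14 mm tall; z is its axis, up
- guide_b (a point): The same for station_b
- bottle_open: Open clear glass bottle with a white label band, loose, 72 mm tall, 56 mm across, round neck of 44 mm outside and 38 mm inside diameter, inner floor 5 mm above its underside, which stands 8 mm above the bench on a station's plate. Origin at the centre of its underside, z up
- open_mouth (a point): Centre of the open bottle's mouth, 72 mm above its underside (80 mm above the bench, 20 mm below the collar's lower edge)
- bottle_capped: The same bottle shut with an orange cap (49 mm across), 79 mm tall; stands under the other station's collar. Origin at the centre of its underside
- cap_top (a point): Centre of the top of the capped bottle's orange cap, 87 mm above the bench
- tube_rack: Bystander: green tube rack 80 x 200 x 45 mm with capped tubes up to 58 mm, origin at the centre of its underside
- spare_bottle: Bystander: another orange-capped clear bottle, 56 mm across and 79 mm tall, standing on the bench, origin at the centre of its underside
- carton: Bystander: white carton with a yellow band, 60 x 100 x 50 mm, origin at the centre of its underside
- loose_cap: Bystander: orange cap lying on the bench, 49 mm across and 18 mm tall, origin at the centre of its underside
Things that resemble listed ones, but are neither listed nor needed, are in the scene too. What is meant by the probe is not brown, red or yellow, and is the larger of those in its own colour.

How it is judged:
By the outcome, as a careful person would: the job done as asked, in the order asked, and still so for the second after the job is handed in, while the arm keeps its last pose, push and grip.
It also fails if it takes over 51 s, if anything falls off the work surface, if the arm or the gripper's body presses on something with over 40 N, if the wrist force passes 120 N, or if a joint passes its speed limit or range.

ROBOT

A 6-joint arm with a two-finger parallel gripper is mounted at the origin on the work surface. World frame = base frame: x ahead of the robot, y to its left, z up, the work surface at z = 0. Lengths are in m, angles in rad, forces in N, time in s.
With the tool pointing down it reaches from about 0.25 to 0.85 m from the base axis. Payload 12.5 kg.
Tool frame: the origin (TCP) lies at the very end of the fingers, on their centre line; the grasp point (between the pads) lies 19 mm behind it; z points along the fingers, y is the line along which they close (so a half turn about z gives the same grasp; the last joint's range is limited). The gripper opens to 93 mm and grips with 3 to 60 N. Pads are 15 mm wide; open, the fingers measure 128 mm over their backs; the gripper's body (75 mm by 188 mm) begins 65 mm behind the grasp point.
Start: joints at [1.255, 0.351, 1.652, -0, 1.139, -0.085], TCP at [0.126, 0.535, 0.219] pointing down, gripper open.
Joint ranges: [-2.75, 2.75], [-0.79, 2.1], [0.01, 2.65], [-1.57, 4.71], [0.07, 3.14], [-2.87, 2.87]. Speed limits (rad/s): [2.22, 2.22, 2.79, 3.14, 3.14, 3.14].

INTERFACE

Orientations are given as a unit quaternion [w, x, y, z].
In Python, from plant import get_state, read_camera, finish_job gives the robot as it stands. The module is installed in compiled form; this text tells all that it offers.
- The arm moves only by the tool step_arm, never from a script. Its argument "motion" is a list of rows, each a list of 2 entries, a list of its own where there are three numbers: the shift along the tool's x, y, z in cm, then the turn about the tool's z in rad. A call has 1 to 10 rows; each row shifts and turns the commanded pose from where the row before left it, along the tool's axes as they then stand; what a row does not reach is not made up. A row lasts 1/8 s, in which the tool goes at most 62.5 mm and 10.7 degrees, less where a joint would pass 70% of its speed; a pose out of reach is approached as far as the arm can. A call with a gripper value outside its range is refused whole. "claw" is the opening, from -1 (shut) to 1 (fully open), set as the call begins (left out, the last holds). The fingers move at their own pace and stop on an object; "force" is the grip in N (left out, the last holds). Time passes only in rows, so rows that do not move let the fingers close. It gives the time, the measured TCP pose, the force, the opening and the grip force at its end, in the units of the state.
- get_state(): the state, without advancing time (a new reading comes with each control period).
- read_camera(name): name is "scene" or "top" or "wrist"; returns a dict with "image" (420x560x3 uint8, red, green, blue), "vfov" (degrees; the focal length in pixels is half the picture's height over the tangent of half this angle, whatever the lens; pixels are square), "cx", "cy" (the principal point, pixels), "k1" (the pictures are not rectified: a ray, as slopes to the right and down, at radius r is drawn at 1 + k1 r^2 times it, then the intrinsics apply), "view" (4x4, takes a point from world to camera coordinates); the wrist camera has in their place "mount" (4x4, takes a point from camera to tool coordinates, whose origin is the TCP and whose axes are the flange's). Camera axes: x right, y down, z forward; pixel columns grow to the right and rows downward; lengths in m; the calibration is good to about 2 mm. A picture is of the moment at which its call begins: read the wrist's pose just before it. There is no depth.
- finish_job(): hands the job in; it is judged then, once.
The state is a dict: "time": time; "q": joint angles; "dq": joint speeds; "effort": joint torques, N m; "eef_pos": TCP position; "ee_rot": TCP orientation; "wrist_force": force on the tool from outside, world axes, zero at the start; "wrist_torque": the same for the moment, N m; "finger_gap": finger opening in m; "grasp_force": force on a finger pad.
Only numpy, scipy, OpenCV 4.12 (cv2) and the standard library are available. Lean on these libraries where they do the work, as an engineer would, in place of code of your own. Each camera call takes 0.05 s, during which the arm holds its last target. There are 200 camera calls.

## Working session

There is one attempt and no reset: what is moved stays moved. The work goes in short steps, Python scripts to look and compute and a tool call to move; the robot and the scene stay as the last step left them, time stands still between calls to the robot, and variables do not carry over. Pictures are saved under pics/ and viewed, at most 10 in all, crops included, and the job is handed in when it is done.

Besides the shell and the picture viewer there is one more tool, called after "Request:" as name(argument=value, ...) on one line, values as JSON. step_arm: Moves the arm, as the interface text tells. Its arguments: {"type":"object","properties":{"motion":{"type":"array","items":{"type":"array"}},"claw":{"type":"number"},"force":{"type":"number"}},"required":["motion"]}

```bash
mkdir -p pics
cat > h.py <<'E'
import numpy as np, cv2, json, pickle
from plant import get_state, read_camera, finish_job
from scipy.spatial.transform import Rotation as R
def snap(name,fn):
    s=get_state(); c=read_camera(name); c['s']=s
    cv2.imwrite(f'pics/{fn}.png',c['image'][:,:,::-1]); pickle.dump(c,open(f'pics/{fn}.pkl','wb')); return c
def load(fn): return pickle.load(open(f'pics/{fn}.pkl','rb'))
def c2w(c):
    if 'view' in c: return np.linalg.inv(c['view'])
    s=c['s']; T=np.eye(4); q=s['ee_rot']; T[:3,:3]=R.from_quat([q[1],q[2],q[3],q[0]]).as_matrix(); T[:3,3]=s['eef_pos']
    return T@np.array(c['mount'])
def K(c):
    f=c['image'].shape[0]/2/np.tan(np.radians(c['vfov'])/2); return f
def ray(c,u,v):
    f=K(c); d=np.array([(u-c['cx'])/f,(v-c['cy'])/f]); p=d.copy()
    for _ in range(30): p=d/(1+c['k1']*(p@p))
    T=c2w(c); return T[:3,3],T[:3,:3]@np.array([p[0],p[1],1])
def atz(c,u,v,z):
    o,d=ray(c,u,v); return o+d*(z-o[2])/d[2]
def proj(c,P):
    T=np.linalg.inv(c2w(c)); p=T[:3,:3]@np.array(P)+T[:3,3]; s=p[:2]/p[2]
    s=s*(1+c['k1']*(s@s)); return s*K(c)+[c['cx'],c['cy']]
E
python3 - <<'E'
from h import *
for n in ('scene','top'):
    c=snap(n,n+'0'); print(n,c['vfov'],c['cx'],c['cy'],c['k1'],c2w(c).round(3).tolist())
a=[cv2.imread(f'pics/{n}0.png') for n in('scene','top')]
E
```

```text
scene 52.44606579989628 276.832336721643 208.90794883869705 -0.0339605562088769 [[0.559, 0.431, -0.708, 1.284], [0.829, -0.293, 0.476, -0.39], [-0.003, -0.853, -0.521, 0.621], [0.0, 0.0, 0.0, 1.0]]
top 56.96264106136918 282.33862734704405 208.9108974571619 -0.09492612103340838 [[0.02, -0.993, 0.117, 0.504], [-1.0, -0.02, -0.0, 0.071], [0.002, -0.117, -0.993, 1.027], [0.0, 0.0, 0.0, 1.0]]
```

View pics/scene0.png

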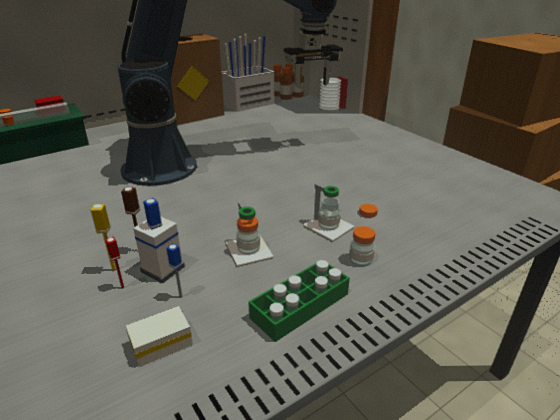

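View pics/top0.png

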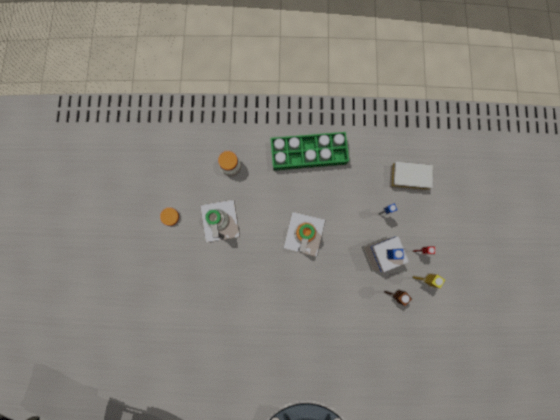

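The probe lookalikes, as scene/top pixels:
- brown: (131,200)/(402,297)
- yellow: (100,220)/(436,282)
- red: (112,248)/(429,251)
- small blue: (175,256)/(390,209)
- large blue, in the white holder: (152,213)/(396,254). This is my choice.

The open bottle is at top (218,222) and the capped one at (306,233). I'll check both in a close crop.

Run:
```python
from h import *
i=cv2.imread('pics/top0.png'); 
a=cv2.resize(i[225:285,362:422],None,fx=6.5,fy=6.5,interpolation=cv2.INTER_CUBIC)
b=cv2.resize(i[192:252,190:250],None,fx=6.5,fy=6.5,interpolation=cv2.INTER_CUBIC)
cv2.imwrite('pics/crop0.png',np.hstack([a,b]))
c=load('top0')
for n,u,v,z in [('probe',399,254,.18),('guide open',213.5,217,.114),('guide cap',307,232,.114),('smallblue',391,209,.1),('plateopen',220,221,.008),('brown',405,298,.1),('red',432,251,.1),('yellow',438,282,.1)]: print(n,atz(c,u,v,z).round(3))
s=get_state(); print(s['ee_rot'],s['finger_gap'],s['time'],np.array(read_camera('wrist')['mount']).round(3))
```

```text
probe [ 0.509 -0.187  0.18 ]
guide open [0.589 0.234 0.114]
guide cap [0.558 0.012 0.114]
smallblue [ 0.619 -0.193  0.1  ]
plateopen [0.589 0.235 0.008]
brown [ 0.406 -0.225  0.1  ]
red [ 0.518 -0.293  0.1  ]
yellow [ 0.444 -0.307  0.1  ]
[-9.78141765e-05  1.15147711e-01  9.93348245e-01 -5.09395573e-04] 0.09327935750894249 0.1 [[ 0.    -0.954 -0.298  0.084]
 [ 1.     0.    -0.001  0.001]
 [ 0.001 -0.298  0.954 -0.166]
 [ 0.     0.     0.     1.   ]]
```

View pics/crop0.png

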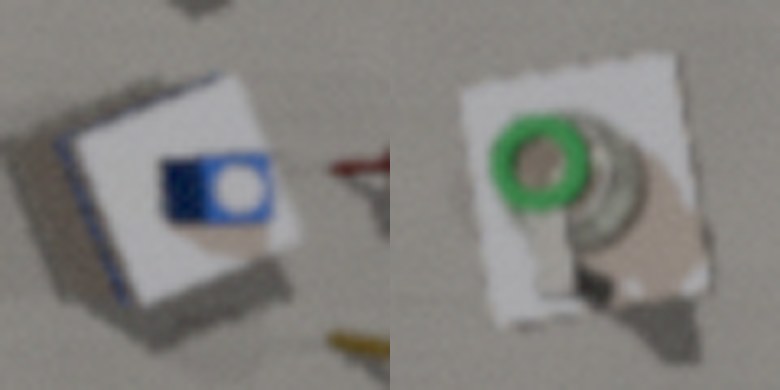

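The crop shows the large blue probe standing in the white holder, its handle square to the image. Its white top disc is at top (398.2,253.6). The open bottle's green collar is at (212.7,216.7). Next I'll triangulate the heights of the neighbouring tools.

Run:
```python
from h import *
t=load('top0');s=load('scene0')
def tri(a,b):
    (o1,d1),(o2,d2)=ray(t,*a),ray(s,*b)
    d1=d1/np.linalg.norm(d1);d2=d2/np.linalg.norm(d2)
    x,_,_,_=np.linalg.lstsq(np.c_[d1,-d2],o2-o1,rcond=None); p,q=o1+x[0]*d1,o2+x[1]*d2
    return ((p+q)/2).round(3),np.linalg.norm(p-q).round(4)
for n,a,b in [('probe',(398.2,253.6),(152,201)),('small',(392,209),(174,246)),('brown',(405,299),(130,189)),('red',(432,250),(111,238)),('yellow',(439,282),(99,206)),('guide',(212.7,216.7),(331,189))]: print(n,*tri(a,b))
print(atz(t,212.7,216.7,.114),atz(t,398.2,253.6,.18))
```

```text
probe [ 0.511 -0.184  0.179] 0.0042
small [ 0.616 -0.185  0.128] 0.0042
brown [ 0.412 -0.201  0.167] 0.0057
red [ 0.521 -0.28   0.129] 0.0033
yellow [ 0.449 -0.278  0.168] 0.0059
guide [0.59  0.237 0.112] 0.0011
[0.58977833 0.23607215 0.114     ] [ 0.51031288 -0.18526316  0.18      ]
```

Request:
step_arm(motion=[[[-1, -5, -4], 0.15], [[-1, -5, -4], 0.08], [[-2, -6, 0], 0], [[-2, -6, 0], 0], [[-2, -6, 0], 0], [[-2, -6, 0], 0], [[-2, -6, 0], 0], [[-2, -6, 0], 0]])

```text
time: 1.15
eef_pos: [0.0741, 0.0994, 0.2963]
ee_rot: [0.0, 0.228, 0.974, -0.001]
wrist_force: [1.6, 0.4, 0.7]
finger_gap: 0.093
grasp_force: 0.0
```

Request:
step_arm(motion=[[[-4, 0, 0], 0], [[-4, 0, 0], 0], [[-5, 0, 0], 0], [[-6, -1, 0], 0], [[-6, -1, 0], 0], [[-6, -1, 0], 0], [[-6, -1, 0], 0], [[-6, -1, 0], 0], [[0, 0, 0], 0]])

```text
time: 2.28
eef_pos: [0.4321, -0.1318, 0.2953]
ee_rot: [-0.002, 0.229, 0.973, -0.001]
wrist_force: [-0.5, 0.6, -0.7]
finger_gap: 0.0934
grasp_force: 0.0
```

Request:
step_arm(motion=[[[0, 0, 0], -0.16], [[0, 0, 0], -0.15], [[0, 0, 0], -0.15], [[0, 0, 0], 0]])

```text
time: 2.78
eef_pos: [0.4298, -0.1296, 0.2969]
ee_rot: [-0.001, 0.001, 1.0, -0.001]
wrist_force: [0.2, 0.1, 0.5]
finger_gap: 0.0928
grasp_force: 0.0
```

Request:
step_arm(motion=[[[-4, -2.8, 0], 0], [[-4, -2.8, 0], 0], [[0, 0, 0], 0], [[0, 0, 0], 0]])

```text
time: 3.28
eef_pos: [0.5097, -0.1856, 0.2966]
ee_rot: [-0.001, 0.001, 1.0, -0.001]
wrist_force: [-0.4, 0.4, 0.1]
finger_gap: 0.0933
grasp_force: 0.0
```

Run:
```python
from h import *
c=snap('wrist','w1'); print(c['s']['eef_pos'].__str__(),c['vfov'],proj(c,[.51,-.185,.18]),proj(c,[.51,-.185,.12]))
i=cv2.imread('pics/w1.png'); cv2.imwrite('pics/w1v.png',cv2.resize(i,(800,600),interpolation=cv2.INTER_CUBIC))
```

```text
[ 0.50970998 -0.18560782  0.29662357] 63.5104921120711 [277.77033308 199.0901651 ] [277.98530976 182.74875723]
```

View pics/w1v.png

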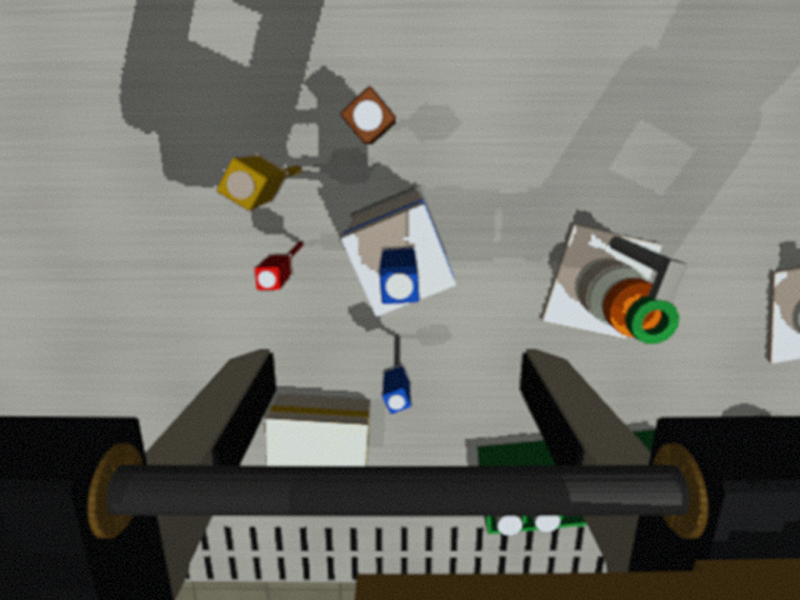

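The wrist view shows the blue handle between the finger lines and square to them. Its top disc is at (400,286), which is (279.8,200) in the raw image. The nearest neighbours are clear of the finger paths.

Run:
```python
from h import *
c=load('w1'); print(atz(c,279.8,199.8,.18))
```

```text
[ 0.51064718 -0.18323533  0.18      ]
```

Request:
step_arm(motion=[[[-0.1, 0.2, 5], 0], [[0, 0, 4], 0], [[0, 0, 3], 0], [[0, 0, 2], 0], [[0, 0, 1.5], 0], [[0, 0, 0.5], 0], [[0, 0, 0], 0], [[0, 0, 0], 0]])

```text
time: 4.32
eef_pos: [0.5114, -0.1847, 0.1375]
ee_rot: [-0.0, 0.0, 1.0, -0.002]
wrist_force: [-0.2, -0.2, 0.0]
finger_gap: 0.0934
grasp_force: 0.0
```

Request:
step_arm(motion=[[[0, 0, 0], 0], [[0, 0, 0], 0], [[0, 0, 0], 0], [[0, 0, 0], 0], [[0, 0, 0], 0], [[0, 0, 0], 0], [[0, 0, 0], 0], [[0, 0, 0], 0]], claw=-1, force=30)

```text
time: 5.32
eef_pos: [0.5111, -0.1846, 0.1368]
ee_rot: [-0.001, 0.0, 1.0, -0.001]
wrist_force: [0.5, 0.2, -1.0]
finger_gap: 0.0244
grasp_force: 29.3
```

Request:
step_arm(motion=[[[0, 0, -1], 0], [[0, 0, -1.5], 0], [[0, 0, -2], 0], [[0, 0, -2.5], 0], [[0, 0, -2.5], 0], [[0, 0, -2.5], 0], [[0, 0, -2.5], 0], [[0, 0, -1.5], 0], [[0, 0, -0.5], 0], [[0, 0, 0], 0]])

```text
time: 6.58
eef_pos: [0.5113, -0.1841, 0.3015]
ee_rot: [-0.001, 0.0, 1.0, -0.001]
wrist_force: [-0.1, 0.7, -1.4]
finger_gap: 0.024
grasp_force: 29.3
```

Request:
step_arm(motion=[[[-0.5, 3, 0], 0], [[-1, 5, 0], 0], [[-1, 6, 0], 0], [[-1, 6, 0], 0], [[-1, 6, 0], 0], [[-1, 5, 0], 0], [[-0.5, 3, 0], 0], [[0, 1, 0], 0], [[0, 0, 0], 0], [[0, 0, 0], 0]])

```text
time: 7.82
eef_pos: [0.5716, 0.1647, 0.3006]
ee_rot: [-0.001, 0.001, 1.0, -0.002]
wrist_force: [0.7, -0.0, -1.7]
finger_gap: 0.024
grasp_force: 29.3
```

Run:
```python
from h import *
out=[]
for n in('scene','top','wrist'):
    c=snap(n,n+'2'); i=cv2.imread(f'pics/{n}2.png')
    p=c['s']['eef_pos']; print(n,p,c['s']['finger_gap'])
    g=np.array([.5898,.2361,.114]); u,v=proj(c,g); print('guide pred',u,v, 'tip pred',proj(c,[p[0],p[1],p[2]+.0132-.14]))
    if n=='wrist': out.append(cv2.resize(i,(533,400)))
    elif n=='scene':
        u0,v0=int(u)-33,int(v)-75; print(u0,v0); out.append(cv2.resize(i[v0:v0+100,u0:u0+66],(264,400),interpolation=cv2.INTER_CUBIC))
cv2.imwrite('pics/m2.png',np.hstack(out))
```

```text
scene [0.57158015 0.16466701 0.30056569] 0.02395469537323325
guide pred 330.44201576904095 188.37601565373268 tip pred [303.65212645 171.1845887 ]
297 113
top [0.57163652 0.16468506 0.30068734] 0.02430421678453096
guide pred 212.68871330619913 216.6906761732273 tip pred [239.72582254 222.9034652 ]
wrist [0.57165651 0.16478802 0.30073774] 0.02426321941755767
guide pred 343.4354947887576 196.41117788005354 tip pred [277.20804221 195.47453942]
```

View pics/m2.png

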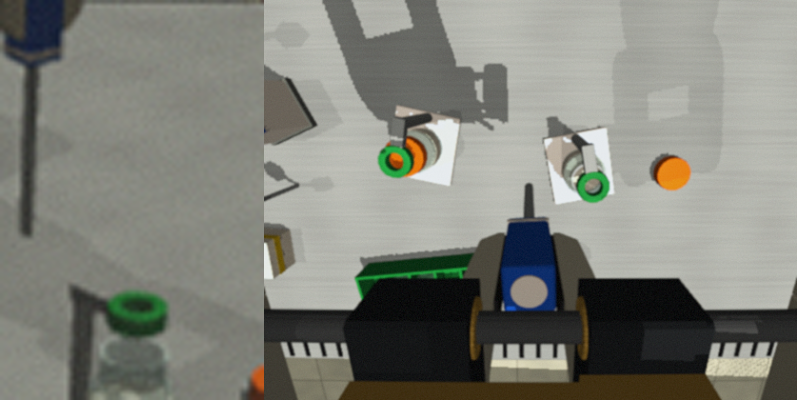

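The left crop (scene) shows the rod hanging upright, with its tip about 18 px above collar height. The right crop (wrist) shows the tip at (529,185) and the open bottle's collar at (592,186). I'll fit the collar's silhouette and then measure the tip.

```bash
cat >> h.py <<'E'
from scipy.optimize import least_squares
def collar(c,g0):
    hsv=cv2.cvtColor(c['image'],cv2.COLOR_RGB2HSV)
    m=((hsv[...,0]>45)&(hsv[...,0]<80)&(hsv[...,1]>120)&(hsv[...,2]>50)).astype(np.uint8)
    u,v=proj(c,g0); k=np.zeros_like(m); cv2.circle(k,(int(u),int(v)),22,1,-1); m*=k
    pts=cv2.findNonZero(m); h=cv2.convexHull(pts)
    def cen(h): M=cv2.moments(h); return np.array([M['m10'],M['m01']])/M['m00'],M['m00']
    a=np.linspace(0,2*np.pi,60)
    def pred(x): 
        P=[proj(c,[x[0]+.019*np.cos(t),x[1]+.019*np.sin(t),z]) for z in(.1,.114) for t in a]
        return cen(cv2.convexHull(np.array(P,np.float32)))
    cc,A=cen(h); r=least_squares(lambda x:pred(x)[0]-cc,g0[:2],diff_step=1e-3)
    return r.x.round(4),cc.round(2),A,pred(r.x)[1]
E
python3 - <<'E'
from h import *
for n in('scene2','top2','wrist2'): print(n,*collar(load(n),[.5898,.2361,.114]))
w=load('wrist2'); i=cv2.imread('pics/wrist2.png'); s=cv2.imread('pics/scene2.png')
cv2.imwrite('pics/m3.png',np.hstack([cv2.resize(i[185:235,255:305],None,fx=8,fy=8,interpolation=cv2.INTER_CUBIC),cv2.resize(s[122:176,280:330],None,fx=8,fy=8,interpolation=cv2.INTER_CUBIC)[:400]]))
E
```

```text
scene2 [0.588  0.2405] [331.17 190.13] 84.0 164.01641707587987Traceback (most recent call last):
  File "<stdin>", line 2, in <module>
  File "h.py", line 28, in collar
    pts=cv2.findNonZero(m); h=cv2.convexHull(pts)
                              ~~~~~~~~~~~~~~^^^^^
cv2.error: OpenCV(4.12.0) /io/opencv/modules/imgproc/src/convhull.cpp:143: error: (-215:Assertion failed) total >= 0 && (depth == CV_32F || depth == CV_32S) in function 'convexHull'
```

```bash
python3 - <<'E'
import re
t=open('h.py').read()
t=re.sub(r"    hsv=.*\n    m=.*\n","    I=c['image'].astype(int); m=(I[...,1]-np.maximum(I[...,0],I[...,2])>25).astype(np.uint8)\n",t)
open('h.py','w').write(t)
E
python3 - <<'E'
from h import *
for n in('scene0','scene2','top0','wrist2'): print(n,*collar(load(n),[.5898,.2361,.114]))
w=load('wrist2'); i=cv2.imread('pics/wrist2.png'); s=cv2.imread('pics/scene2.png')
cv2.imwrite('pics/m3.png',np.hstack([cv2.resize(i[185:235,255:305],None,fx=8,fy=8,interpolation=cv2.INTER_CUBIC),cv2.resize(s[125:175,280:330],None,fx=8,fy=8,interpolation=cv2.INTER_CUBIC)[:400]]))
E
```

```text
scene0 [0.5849 0.2429] [331.12 189.38] 85.0 162.8073121123016
scene2 [0.5861 0.2426] [331.34 189.6 ] 90.5 163.1681397370994
top0 [0.5901 0.2375] [212.57 216.84] 165.5 214.44162037048955
wrist2 [0.5912 0.2397] [345.68 195.91] 873.5 1041.8560473206453
```

View pics/m3.png

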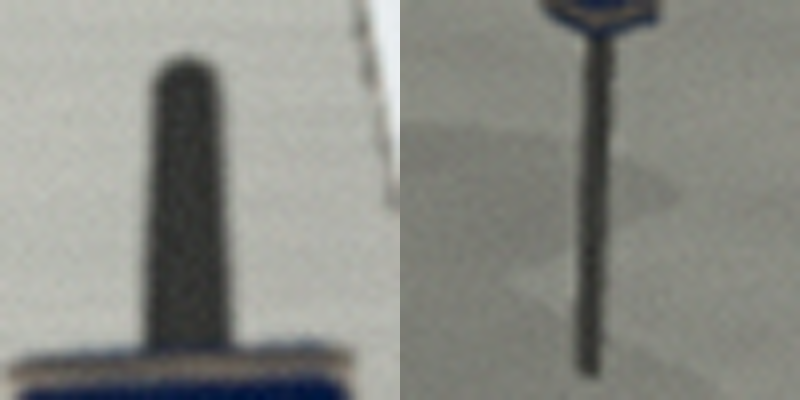

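The rod is vertical in both views. In the wrist view the tip centre is at about (277.9,195.7), against a predicted (277.2,195.5). I'll move over the collar and compare the two directly at close range.

Request:
step_arm(motion=[[[-0.5, 2, 0], 0], [[-0.5, 2, 0], 0], [[-0.5, 2, 0], 0], [[-0.4, 1.4, 0], 0], [[0, 0, 2], 0], [[0, 0, 2], 0], [[0, 0, 0.5], 0], [[0, 0, 0], 0], [[0, 0, 0], 0]])

```text
time: 9.1
eef_pos: [0.591, 0.2399, 0.2563]
ee_rot: [-0.0, 0.0, 1.0, -0.001]
wrist_force: [-0.0, -0.9, 0.2]
finger_gap: 0.0244
grasp_force: 29.3
```

Run:
```python
from h import *
w=snap('wrist','w4'); s=snap('scene','s4'); p=w['s']['eef_pos']; print(p,w['s']['ee_rot'])
print('guide',proj(w,[.591,.239,.114]),proj(s,[.591,.239,.114]),'tip',proj(w,[p[0],p[1],p[2]-.1268]),proj(s,[p[0],p[1],p[2]-.1268]))
print(collar(w,[.591,.239,.114]))
f=lambda n,u,v,r,k:cv2.resize(cv2.imread(f'pics/{n}.png')[v-r:v+r,u-r:u+r],None,fx=k,fy=k,interpolation=cv2.INTER_CUBIC)
cv2.imwrite('pics/m4.png',np.hstack([f('w4',280,195,25,8),f('s4',330,185,20,10)]))
```

```text
[0.59097765 0.2398571  0.25633549] [-2.65389887e-04  3.55851088e-04  9.99999165e-01 -1.21359060e-03]
guide [276.31672087 190.81023644] [331.65609367 188.25197454] tip [277.13576705 195.30999781] [332.32084868 182.60123635]
(array([0.5908, 0.2391]), array([276.43, 188.89]), 1158.5, 1336.6466387470718)
```

View pics/m4.png

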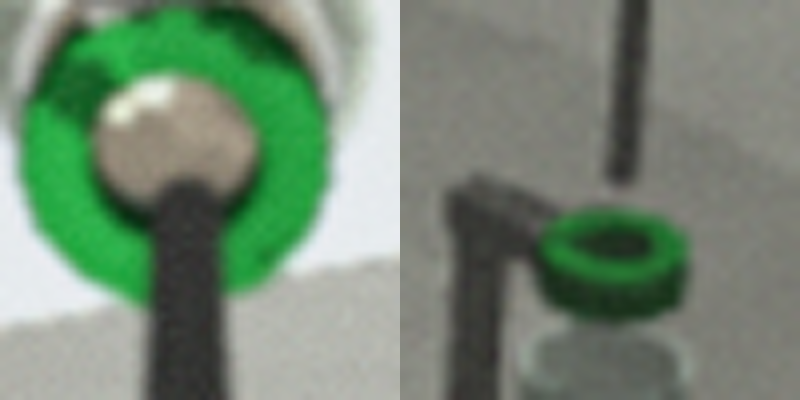

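The wrist crop shows the tip about 1.5 px right of the ring's centre column. The scene crop shows it nearly over the hole. I'll make a small correction, then fit the rim circle numerically.

Request:
step_arm(motion=[[[0.1, -0.13, 0], 0], [[0, 0, 0], 0], [[0, 0, 0], 0]])

```text
time: 9.57
eef_pos: [0.5896, 0.2383, 0.2555]
ee_rot: [-0.001, 0.0, 1.0, -0.001]
wrist_force: [0.7, 0.1, -1.1]
finger_gap: 0.0243
grasp_force: 29.3
```

```bash
cat > fit.py <<'E'
from h import *
def rim(w,g0):
    I=cv2.resize(w['image'],None,fx=4,fy=4,interpolation=cv2.INTER_CUBIC).astype(int)
    m=((I[...,1]-np.maximum(I[...,0],I[...,2]))>35).astype(np.uint8)
    u,v=proj(w,g0); k=np.zeros_like(m); cv2.circle(k,(int(4*u),int(4*v)),110,1,-1); m*=k
    out,inn=[],[]
    a=np.linspace(0,2*np.pi,120)
    for t in a:   # outward scan from predicted centre
        rr=np.arange(15,110,.5); x=(4*u+1.5+rr*np.cos(t)).astype(int); y=(4*v+1.5+rr*np.sin(t)).astype(int); on=np.flatnonzero(m[y,x])
        if len(on)<25: continue
        P=lambda r:[u+r*np.cos(t)/4,v+r*np.sin(t)/4]
        if np.sin(t)>-.1: out.append(P(rr[on[-1]]))
        if np.sin(t)<.1: inn.append(P(rr[on[0]]))
    res=[]
    for pts in (out,inn):
        pts=np.array(pts)
        B=np.array([atz(w,*p,.114)[:2] for p in pts])
        r=least_squares(lambda x:np.hypot(B[:,0]-x[0],B[:,1]-x[1])-x[2],[g0[0],g0[1],.015],loss='soft_l1',f_scale=.0005)
        res.append((r.x.round(4),len(B)))
    return res
def tip(w,p):
    ztip=p[2]-.1268; u,v=proj(w,[p[0],p[1],ztip]); g=w['image'].mean(2); sat=np.ptp(w['image'].astype(int),axis=2)
    d=(g<75)&(sat<25); us=[]
    for row in range(int(v)+2,int(v)+10):
        c=np.flatnonzero(d[row,int(u)-9:int(u)+10])+int(u)-9; us.append((c.mean(),len(c)))
    col=g[int(v)-10:int(v)+8,int(round(us[0][0]))]
    return (u,v),np.round(us[:3],1).tolist(),int(v)-10,col.astype(int).tolist()
E
python3 - <<'E'
from fit import *
w=snap('wrist','w5'); p=w['s']['eef_pos']; print(p)
print(rim(w,[.5905,.239,.114])); print(tip(w,p))
w=load('w4'); print(w['s']['eef_pos'],rim(w,[.5905,.239,.114]))
w=load('wrist2'); print('far',rim(w,[.5905,.239,.114]))
E
```

```text
[0.58961942 0.23834717 0.25552574]
[(array([0.5901, 0.2392, 0.018 ]), 53), (array([0.5896, 0.2391, 0.0099]), 64)]
((np.float64(277.1901972416125), np.float64(195.46206433305667)), [[278.0, 13.0], [278.0, 11.0], [278.5, 10.0]], 185, [155, 150, 149, 138, 141, 131, 118, 82, 54, 52, 54, 54, 51, 57, 52, 55, 54, 54])
[0.59097765 0.2398571  0.25633549] [(array([0.5902, 0.2392, 0.0179]), 52), (array([0.5895, 0.239 , 0.0099]), 64)]
far [(array([0.5904, 0.2389, 0.018 ]), 64), (array([0.5894, 0.2387, 0.0095]), 64)]
```

The rim fit gives the collar centre at (0.5898, 0.2391), with inner radius 9.9 mm as expected. The tip is at about (0.590, 0.239), so it is centred to within 1 mm. I'll descend 8.2 cm, which puts the tip at z≈0.047.

Request:
step_arm(motion=[[[0, 0, 0.5], 0], [[0, 0, 1], 0], [[0, 0, 1], 0], [[0, 0, 1], 0], [[0, 0, 1], 0], [[0, 0, 1], 0], [[0, 0, 1], 0], [[0, 0, 1], 0], [[0, 0, 0.7], 0], [[0, 0, 0], 0]])

```text
time: 10.88
eef_pos: [0.5893, 0.2381, 0.1729]
ee_rot: [-0.001, 0.0, 1.0, -0.002]
wrist_force: [-0.1, 0.6, -0.2]
finger_gap: 0.0244
grasp_force: 29.3
```

Request:
step_arm(motion=[[[0, 0, 0], 0], [[0, 0, 0], 0], [[0, 0, 0], 0], [[0, 0, 0], 0]])

```text
time: 11.38
eef_pos: [0.5895, 0.2382, 0.1736]
ee_rot: [-0.001, 0.0, 1.0, -0.001]
wrist_force: [0.1, -0.3, -1.0]
finger_gap: 0.0242
grasp_force: 29.3
```

Run:
```python
from h import *
w=snap('wrist','w6'); s=snap('scene','s6'); p=w['s']['eef_pos']; print(p,w['s']['ee_rot'],w['s']['wrist_force'],np.abs(w['s']['dq']).max())
u,v=proj(w,[.59,.239,.114]).round().astype(int); print(u,v)
f=lambda n,u,v,r,k:cv2.resize(cv2.imread(f'pics/{n}.png')[v-r:v+r,u-r:u+r],None,fx=k,fy=k,interpolation=cv2.INTER_CUBIC)
cv2.imwrite('pics/m6.png',np.hstack([f('w6',u,v,40,5),f('s6',330,195,40,5)]))
```

```text
[0.58949493 0.23816495 0.17355679] [-7.87468146e-04  3.49938489e-04  9.99998673e-01 -1.38233885e-03] [ 0.13842236 -0.31759887 -1.00309689] 0.0017455229258500355
278 222
```

View pics/m6.png

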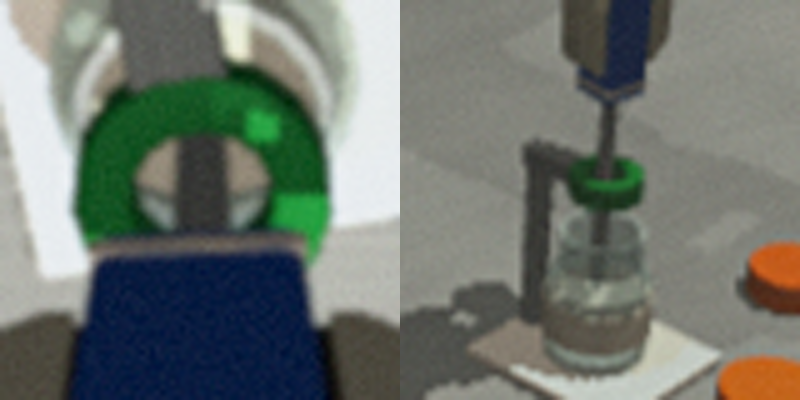

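The wrist crop shows the rod centred in the hole, at column 203 against a hole centre of 202. The scene crop shows it passing through the collar to about mid-bottle, with the arm still and no contact force.

```bash
python3 -c "
from plant import finish_job; print(finish_job())"
```

```text
the job is handed in; nothing more can be done
None
```

I handed the job in at about 11.5 s. The gripper holds the probe upright and still, and the rod is centred to about 1 mm in the open bottle's collar. Its tip is at about 47 mm, half-way down inside the bottle, and I saw no sign of contact with the collar or bottles.

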